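Close the swing clamp on a welding fixture

ROBOT

A 7-joint arm with a two-finger parallel gripper is mounted at the origin on the work surface. World frame = base frame: x ahead of the robot, y to its left, z up, the work surface at z = 0. Lengths are in m, angles in rad, forces in N, time in s.
With the tool pointing down it reaches from about 0.35 to 0.9 m from the base axis. Payload 8.1 kg.
Tool frame: the origin (TCP) lies at the very end of the fingers, on their centre line; the grasp point (between the pads) lies 19 mm behind it (grip_point_offset is the distance from the TCP to the grasp point, in m); z points along the fingers, x is the direction in which the jaws open and shut, and the axes are right-handed (so a half turn about z gives the same grasp; the last joint's range is limited). The gripper opens to 92 mm and grips with 3 to 60 N. Pads are 19 mm wide; open, the fingers measure 130 mm over their backs; the gripper's body (75 mm by 190 mm) begins 47 mm behind the grasp point.
Start: joints at [-1.344, 0.434, 0.025, 1.573, -0.012, 1.134, -0.075], TCP at [0.202, 0.591, 0.227] pointing down, gripper open.
Joint ranges: [-2.62, 2.62], [-0.44, 2.09], [-1.27, 1.32], [0.08, 2.57], [-1.32, 4.46], [0.12, 2], [-2.74, 2.74]. Speed limits (rad/s): [2.22, 2.22, 3.01, 3.01, 3.14, 3.14, 3.14].

INTERFACE

Orientations are given as a rotation vector (axis times angle).
In Python, from cell import observe, get_image, camera_model, sign_off, grip_point_offset gives the robot as it stands.
- The arm moves only by the tool play_rows, never from a script. Its argument "rows" is a list of rows, each a list of 7 numbers: the shift along the tool's x, y, z as a fraction of full scale, then the turn, a rotation vector about the tool's x, y, z as a fraction of full scale, then the closure, from -1 (fully open) to 1 (shut). A call has 1 to 5 rows; each row shifts and turns the pose as measured when the row begins, along the tool's axes as they then stand; what a row does not reach is not made up. Full scale, the value 1, is 0.15 m for a shift and 0.5 rad for a turn. A row lasts 1/10 s, in which the tool goes at most 50 mm and 8.59 degrees, less where a joint would pass 70% of its speed; a pose out of reach is approached as far as the arm can. A call with a number of a shift or a turn outside -1 to 1 is refused whole. A call with a gripper value outside its range is refused whole. The fingers move at their own pace and stop on an object; "force" is the grip in N (left out, the last holds). Time passes only in rows, so rows that do not move let the fingers close. It gives the time, the measured TCP pose, the force and the opening at its end, in the units of the state.
- observe(): the state, without advancing time (a new reading comes with each control period).
- get_image(name): name is "scene" or "top"; returns the picture (480x640x3 uint8, blue, green, red); there is no depth.
- camera_model(name): a dict with "K" (3x3 intrinsics, pixels), "R" (3x3) and "t" (3): a world point X has camera coordinates R X + t. Camera axes: x right, y down, z forward; pixel columns grow to the right and rows downward; lengths in m; the calibration is good to about 2 mm. A picture is of the moment at which its call begins. camera_model takes no time and is no camera call.
- sign_off(): hands the job in, once; it reports no verdict.
The state is a dict: "clock": time; "joints": joint angles; "dq": joint speeds; "joint_efforts": joint torques, N m; "position": TCP position; "ee_rot": TCP orientation; "force": force on the tool from outside, world axes, zero at the start; "ft_torque": the same for the moment, N m; "width": opening from 0.0 (shut) to 1.0 (fully open).
Only numpy, scipy, OpenCV 4.12 (cv2) and the standard library are available. Lean on these libraries where they do the work, as an engineer would, in place of code of your own. Each camera call takes 0.05 s, during which the arm holds its last target.

TASK

A steel foot plate with a square tube stub is seated against its locating pins in the welding fixture and has to be clamped for welding. Push the blue strap of the swing clamp round over the plate until it is fully home against its yellow stop, then push the red cam lever down as far as it goes, so that the rubber foot holds the plate tight. Leave the plate seated as it is and the tools around where they are; nothing has to be picked up.

Things in the scene. Friction and masses are not known exactly. Their poses are not given: they have to be found in the camera images.
- fixture: Welding fixture, fixed: grey base plate 160 (x) x 340 (y) mm, 16 mm thick. Origin at table height on the vertical axis of the clamp column, which the strap swivels about; +y points from there to the workpiece (base plate y -70 to 270, x -80 to 80 mm), z up. Black column 44 mm across, 54 mm high. Pins 16 mm across, 44 mm high, locate the workpiece at (-35, 254), (35, 254), (-64, 185) mm.
- swivel (a joint): Angle of strap, clevis and lever together about the column's axis: 0 = strap home against the stop, along the fixture's +y; grows as it is open, clockwise seen from above (pi/2: along the fixture's +x). Range 0 to 2.1 rad, starts at 1.0 to 1.75. Friction: about 2.5 N pushed sideways 90 mm from the axis; it stays where it is left.
- lever (a joint): Cam lever: 0 = upright (released), grows as it is pushed over and down to the side away from the strap (the fixture's -y when the strap is home); 1.45 rad = fully down on its end stop, 7 degrees above level. Starts at 0 to 0.2, stays where it is left. Takes 6 N, about 7 N as the clamp bites, 85 mm from its pivot. Over its travel the cam lowers the strap evenly by 5 mm.
- strap: Blue steel strap, 32 mm wide, 16 mm thick, round nose 144 mm from the column's axis, 46 mm round boss about the axis. Origin on that axis on the strap's underside (60 mm above the table released, 55 mm clamped); +y points along the strap to its nose, z up. Its sides can be reached from above.
- foot: Black rubber foot, 22 mm across, on a spindle under the strap 130 mm from the column's axis; origin at the centre of its underside, 36.5 mm above the table when released (2.5 mm above the workpiece's plate). Sprung: presses with about 14 N when clamped. With the lever down it would sit lower than the plate's top and hit its edge.
- lever_pivot (a point): The lever's pivot: on the column's axis, 96 mm above the table, in a steel clevis 32 mm wide.
- lever_end (a point): The outer end of the red lever, on its centre line, 120 mm from the pivot. The lever has a flat steel shank 12 mm wide and 14 mm thick near the pivot and a round red grip 18 mm across from 48 to 120 mm from the pivot.
- foot_plate: The workpiece, loose: a dark steel plate 110 (x) x 140 (y) x 8 mm with a 40 mm square tube stub, 55 mm high, standing on its centre. Origin at the centre of the plate's underside, 26 mm above the table on two rest bars, 175 mm along the fixture's +y from the column's axis. The plate's top is 34 mm, the stub's top 89 mm above the table.
- hammer: Bystander: chipping hammer lying flat, 260 mm long, wooden handle; origin under the middle of its length, head to +x.
- wire_brush: Bystander: wire brush lying on its side, 260 mm long, 28 mm high; origin under its middle.
- spray_can: Bystander: yellow can with a white cap, 56 mm across, 150 mm tall; origin under its centre.
- tube_offcut: Bystander: upright offcut of 50 mm square tube, 70 mm tall; origin under its centre.
- stop (a point): Top of the yellow stop (14 mm thick along the fixture's x, 72 mm high) at x = -24, y = 58 mm in the fixture's frame; it touches the strap's -x side when the strap is home, pointing along the fixture's +y.
Not all that is in view belongs to the job. Of the things that look like the foot_plate, the largest one is meant.

How it is judged:
By the outcome, as a careful person would: the job done as asked, in the order asked, and still so for the second after the job is handed in, with the robot touching nothing.
It also fails if it takes over 51 s, if anything falls off the work surface, if the arm or the gripper's body presses on something with over 40 N, if the wrist force passes 120 N, or if a joint passes its speed limit or range.

## Working session

There is one attempt and no reset: what is moved stays moved. The work goes in short steps, Python scripts to look and compute and a tool call to move; the robot and the scene stay as the last step left them, time stands still between calls to the robot, and variables do not carry over. Pictures are saved under pics/ and viewed, and the job is handed in when it is done.

Besides the shell and the picture viewer there is one more tool, called after "Emit:" as name(argument=value, ...) on one line, values as JSON. play_rows: Moves the arm, as the interface text tells. Its arguments: {"type":"object","properties":{"rows":{"type":"array","items":{"type":"array","items":{"type":"number"}}},"force":{"type":"number"}},"required":["rows"]}

```bash
mkdir -p pics
python3 - <<'E'
from cell import *
import cv2,json
o=observe();print(o)
for n in("scene","top"):
    cv2.imwrite(f"pics/{n}0.png",get_image(n)); m=camera_model(n);print(n,m)
print(grip_point_offset)
E
```

```text
{'clock': 0.0, 'joints': array([-1.34358593,  0.43524019,  0.02497877,  1.57409999, -0.01161   ,
        1.13404285, -0.07510241]), 'dq': array([ 1.76761038e-03,  4.34173606e-06,  2.63665252e-04, -1.40228434e-03,
       -1.02721074e-03,  1.16109722e-03, -5.94985042e-04]), 'joint_efforts': array([-1.40417410e-04, -6.67862678e+01,  9.84577686e-01, -3.14463580e+01,
       -6.07266370e-02,  4.32170264e-02,  1.56287665e-04]), 'position': array([0.20229837, 0.59079256, 0.22593326]), 'ee_rot': array([ 2.55517911e+00,  1.82590987e+00, -1.96420798e-03]), 'force': array([-0.9894629 ,  0.34841798,  0.51089359]), 'ft_torque': array([-0.012621  ,  0.02588917,  0.00541341]), 'width': 0.9968249184299366}
scene {'K': array([[623.96855284,   0.        , 314.75573557],
       [  0.        , 623.96855284, 240.09423564],
       [  0.        ,   0.        ,   1.        ]]), 'R': array([[ 0.04211399,  0.99883603, -0.023516  ],
       [ 0.52674294, -0.0421969 , -0.84897662],
       [-0.84898074,  0.0233669 , -0.5279069 ]]), 't': array([-0.02429634, -0.13725074,  2.01558554])}
top {'K': array([[569.56277856,   0.        , 328.63814237],
       [  0.        , 569.56277856, 245.99906267],
       [  0.        ,   0.        ,   1.        ]]), 'R': array([[-2.39574511e-02, -9.99712973e-01, -1.12808852e-04],
       [-9.97668476e-01,  2.39156688e-02, -6.39191119e-02],
       [ 6.39034633e-02, -1.41879316e-03, -9.97955076e-01]]), 't': array([-0.01394131,  0.50118978,  1.48979625])}
0.0188
```

View pics/scene0.png

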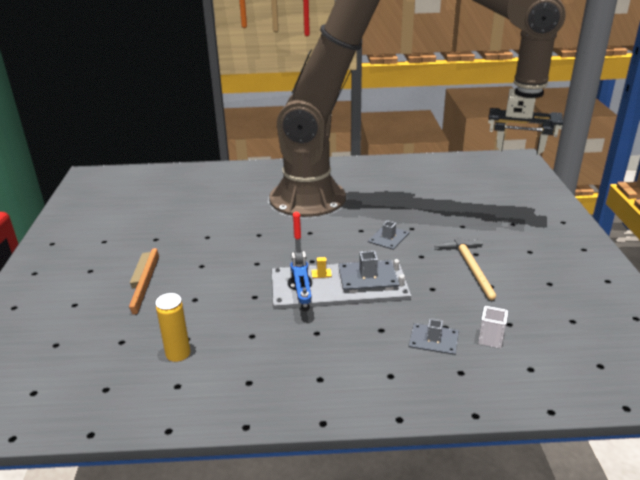

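View pics/top0.png

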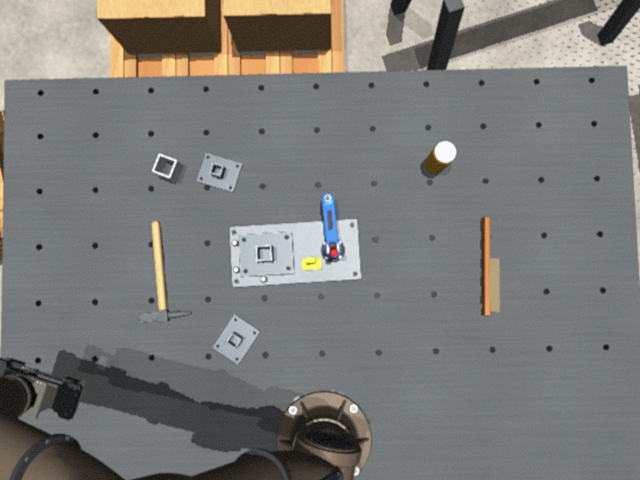

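The top view shows the fixture's base plate from about (231,226) to (360,283), with the column and red lever end at about (333,252). The blue strap's nose is at (327,198), the yellow stop at (312,264), and the bright pin tops at (235,243), (236,270) and (264,279). Three things could be taken for the foot_plate: (265,254) on the fixture, which is the largest, (219,172), and (236,339). I choose (265,254), and only one strap and one lever are visible. Next I'll crop and measure.

```bash
cat > h.py <<'E'
from cell import *
import cv2,numpy as np
from scipy.spatial.transform import Rotation as Ro
def ray(n,p,z):
    m=camera_model(n);K,R,t=m["K"],m["R"],m["t"]
    c=-R.T@t; d=R.T@np.linalg.inv(K)@np.array([p[0],p[1],1.]); return c+d*(z-c[2])/d[2]
def proj(n,X):
    m=camera_model(n); c=m["R"]@np.asarray(X)+m["t"]; q=m["K"]@c; return q[:2]/q[2]
def tri(p1,p2):
    A=[];b=[]
    for n,p in(("scene",p1),("top",p2)):
        m=camera_model(n);K,R,t=m["K"],m["R"],m["t"]
        c=-R.T@t; d=R.T@np.linalg.inv(K)@np.array([p[0],p[1],1.]);d/=np.linalg.norm(d)
        P=np.eye(3)-np.outer(d,d);A.append(P);b.append(P@c)
    return np.linalg.lstsq(np.vstack(A),np.hstack(b),rcond=None)[0]
def mask(im,col):
    h=cv2.cvtColor(im,cv2.COLOR_BGR2HSV)
    r={"blue":[(100,130,50),(125,255,255)],"yellow":[(22,150,100),(35,255,255)],"red":[(0,180,90),(6,255,255)]}[col]
    k=cv2.inRange(h,*map(np.array,r))
    if col=="red":k|=cv2.inRange(h,(174,180,90),(180,255,255))
    return k
E
python3 - <<'E'
from h import *
for n,b in(("top",(220,185,150,115)),("scene",(255,200,170,130))):
    im=cv2.imread(f"pics/{n}0.png");x,y,w,h=b
    c=im[y:y+h,x:x+w]; cv2.imwrite(f"pics/{n}c.png",cv2.resize(c,None,fx=4.6,fy=4.6,interpolation=cv2.INTER_CUBIC))
    for col in("blue","yellow","red"):
        k=mask(im,col);k2=np.zeros_like(k);k2[y:y+h,x:x+w]=k[y:y+h,x:x+w]
        nn,l,s,ce=cv2.connectedComponentsWithStats(k2)
        for i in range(1,nn):
            if s[i,4]>8: print(n,col,s[i],ce[i])
    g=cv2.inRange(cv2.cvtColor(im,cv2.COLOR_BGR2GRAY),205,255)[y:y+h,x:x+w]
    nn,l,s,ce=cv2.connectedComponentsWithStats(g)
    for i in range(1,nn):
        if s[i,4]>4: print(n,"white",s[i],ce[i]+[x,y], ray(n,ce[i]+[x,y],.044))
E
```

```text
top blue [322 195  16  49 440] [329.40681818 221.02045455]
top blue [324 245   8  14  31] [326.58064516 252.70967742]
top blue [333 247   9  12  18] [338.27777778 253.38888889]
top yellow [303 258  18  11 166] [311.05421687 263.30722892]
top red [331 248   6   8  42] [333.28571429 251.76190476]
top white [105  10   6   7  18] [328.44444444 198.5       ] [ 0.6230558  -0.02837598  0.044     ]
top white [  11   35  130   64 3456] [313.59953704 250.984375  ] [0.48690497 0.01339046 0.044     ]
top white [66 52  6 15 29] [289.48275862 243.86206897] [0.50691213 0.0755501  0.044     ]
top white [12 55  4  5 13] [233.76923077 242.15384615] [0.51482158 0.2200441  0.044     ]
top white [41 59 10  3 16] [266.3125 244.6875] [0.50620657 0.13570321 0.044     ]
top white [117  59   2   7  12] [337.58333333 246.58333333] [ 0.4968463  -0.04907145  0.044     ]
top white [ 11  61   9  21 136] [235.11029412 255.78676471] [0.47931752 0.21704082 0.044     ]
top white [35 60  4 17 28] [255.92857143 252.25      ] [0.48720267 0.16295313 0.044     ]
top white [107  60   2   8  14] [327.42857143 248.92857143] [
[... 1287 characters left out ...]
 254.5 ] [ 0.3998854  -0.04981879  0.044     ]
scene white [48 52  3  5 12] [303.75       254.08333333] [ 0.40014489 -0.02068598  0.044     ]
scene white [62 57  9  4 34] [321.         258.58823529] [0.42521331 0.02378243 0.044     ]
scene white [140  59   3   3   9] [396. 260.] [0.44689597 0.21744063 0.044     ]
scene white [ 57  65  95  36 952] [339.86344538 288.55462185] [0.56035359 0.06289188 0.044     ]
scene white [55 67  7 10 55] [313.32727273 271.65454545] [0.48349165 0.00134935 0.044     ]
scene white [ 18  68  20  36 466] [281.67381974 286.11802575] [ 0.53974101 -0.07873096  0.044     ]
scene white [142  70   7   8  35] [400.08571429 273.8       ] [0.50944485 0.2181423  0.044     ]
```

View pics/topc.png

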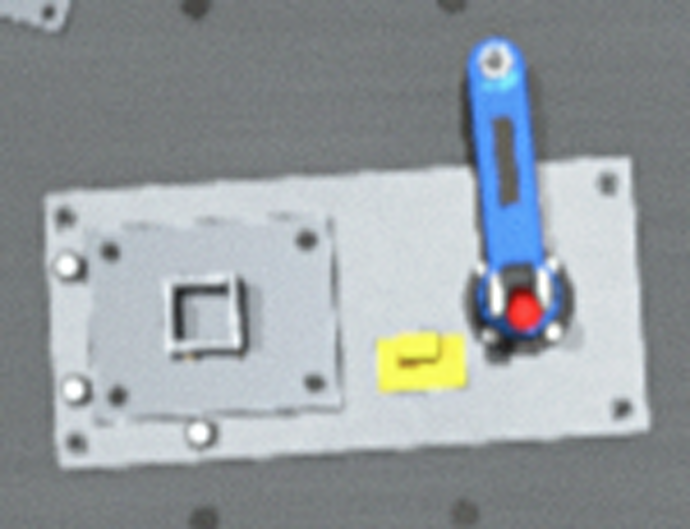

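View pics/scenec.png

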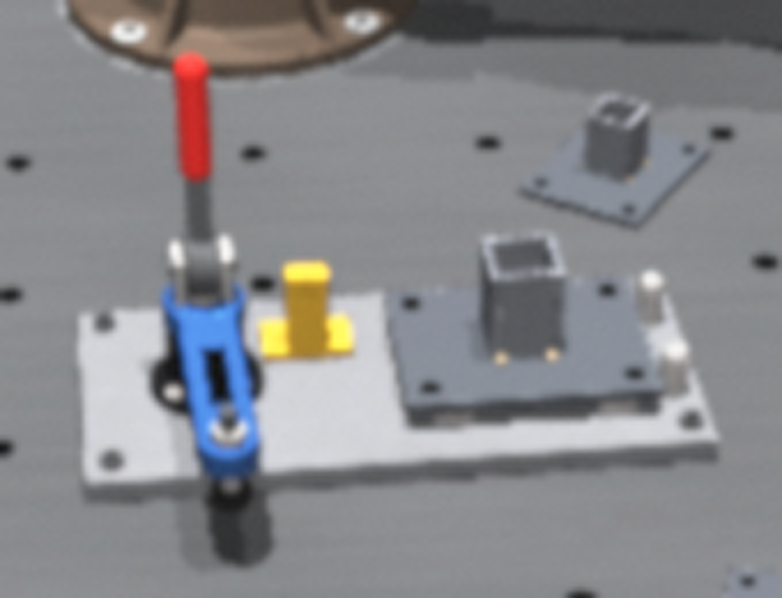

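```bash
cat >> h.py <<'E'
W=np.array([[.5148,.2200],[.4443,.2165],[.4188,.1465]]);F=np.array([[.035,.254],[-.035,.254],[-.064,.185]])
def fit():
    a=F-F.mean(0);b=W-W.mean(0)
    th=np.arctan2((a[:,0]*b[:,1]-a[:,1]*b[:,0]).sum(),(a*b).sum())
    R=np.array([[np.cos(th),-np.sin(th)],[np.sin(th),np.cos(th)]])
    return th,R,W.mean(0)-R@F.mean(0)
th,Rf,of=fit()
def f2w(x,y,z): return np.r_[Rf@[x,y]+of,z]
def w2f(X): return Rf.T@(np.asarray(X)[:2]-of)
E
python3 - <<'E'
from h import *
print(th,of,"res",[(w2f(w)-f)*1e3 for w,f in zip(W,F)])
print("strap nut top",w2f(ray("top",(328,198.3),.085))*1e3, w2f(ray("top",(328,198.3),.076))*1e3)
im=cv2.imread("pics/top0.png");k=mask(im,"blue");ys,xs=np.nonzero(k);s=(ys<240)&(ys>190)&(xs>310)&(xs<350)
rc=cv2.fitLine(np.c_[xs[s],ys[s]].astype(np.float32),cv2.DIST_L2,0,.01,.01).ravel()
p1=rc[2:]-0;p2=rc[2:]+rc[:2]*20
a=w2f(ray("top",p1,.076));b=w2f(ray("top",p2,.076));d=(a-b);d*=np.sign(d[0]);print(a,b,"swivel",np.arctan2(d[0],d[1]))
print("stop",w2f(ray("top",(312,261),.072))*1e3)
for y in(-.07,.27):
  for x in(-.08,.08): print(x,y,proj("top",f2w(x,y,.016)))
print("red tip top", w2f(ray("top",(333.3,251.8),.216))*1e3, "tri",tri((296.5,213.5),(333.3,251.8)))
E
```

```text
0.04653734806188959 [ 0.49135648 -0.03542413] res [array([0.30060615, 0.05698758]), array([-0.28588776, -0.15952417]), array([-0.01471839,  0.10253659])]
strap nut top [126.40979031   2.41165507] [127.74460131   2.3286005 ]
[0.07381481 0.0028937 ] [0.02280275 0.00069243] swivel 1.527671041437064
stop [-28.91368611  54.14306514]
-0.08 -0.07 [360.96383943 277.81820839]
0.08 -0.07 [356.49640312 217.55266273]
-0.08 0.27 [232.12919111 286.93203042]
0.08 0.27 [228.52832413 226.5452667 ]
red tip top [-17.02513158   0.19822717] tri [ 0.47466647 -0.03539375  0.20992341]
```

The pin fit leaves residuals under 0.3 mm, and the projected base-plate corners match the picture. The fixture axis is at (0.491, -0.035), yaw 0.047. The swivel is about 1.54 rad, and the lever leans about 0.15 rad away from the strap. Next I'll work out the approach.

```bash
cat >> h.py <<'E'
def yawR(a):  # tool z down, x at fixture-angle a
    a=a+th; x=np.array([np.cos(a),np.sin(a),0]);z=np.array([0,0,-1.]);return np.c_[x,np.cross(z,x),z]
def st():
    o=observe();return o,Ro.from_rotvec(o["ee_rot"]).as_matrix(),o["position"]
def togo(pt,a=None):
    o,R,p=st(); d=R.T@(np.asarray(pt)-p); r=np.zeros(3)
    if a is not None: r=Ro.from_matrix(R.T@yawR(a)).as_rotvec()
    print("t",round(o["clock"],2),"fix",np.round(np.r_[w2f(p)*1e3,p[2]*1e3],1),"F",np.round(o["force"],1),"w",round(o["width"],3))
    print("  shift frac",np.round(d/.15,3),"turn frac",np.round(r/.5,3))
E
python3 - <<'E'
from h import *
o,R,p=st();print(np.round(R,3), "x yaw in fixture",np.arctan2(R[1,0],R[0,0])-th)
for a in(3*np.pi/4,-np.pi/4): print(a);togo(f2w(.105,-.06,.27),a)
print(f2w(.105,-.06,.27))
E
```

```text
[[ 0.324  0.946 -0.   ]
 [ 0.946 -0.324 -0.001]
 [-0.001  0.    -1.   ]] x yaw in fixture 1.1943618735437769
2.356194490192345
t 0.1 fix [-259.6  639.1  226. ] F [-0.2 -0.5 -0.1] w 1.003
  shift frac [-3.441  3.974 -0.288] turn frac [-1.000e-03  3.000e-03 -2.324e+00]
-0.7853981633974483
t 0.1 fix [-259.6  639.1  226. ] F [-0.2 -0.5 -0.1] w 1.003
  shift frac [-3.441  3.974 -0.288] turn frac [3.00e-03 2.00e-03 3.96e+00]
[ 0.59903404 -0.09047451  0.27      ]
```

Emit:
play_rows(rows=[[0, 0, -0.2, 0, 0, 0, 1], [-0.21, 0.25, -0.03, 0, 0, 0, 1], [-0.21, 0.25, -0.02, 0, 0, 0, 1], [-0.21, 0.25, 0, 0, 0, 0, 1], [-0.21, 0.25, 0, 0, 0, 0, 1]], force=20)

```text
clock: 0.6
position: [0.3001, 0.4241, 0.2616]
ee_rot: [2.544, 1.843, -0.009]
force: [1.1, 0.5, 0.1]
width: 0.614
```

Emit:
play_rows(rows=[[-0.21, 0.25, 0, 0, 0, 0, 1], [-0.21, 0.25, 0, 0, 0, 0, 1], [-0.21, 0.25, 0, 0, 0, 0, 1], [-0.21, 0.25, 0, 0, 0, 0, 1], [-0.21, 0.25, 0, 0, 0, 0, 1]])

```text
clock: 1.1
position: [0.4295, 0.21, 0.2614]
ee_rot: [2.543, 1.844, -0.01]
force: [0.5, 1.0, 0.4]
width: 0.176
```

```bash
python3 -c "
from h import *
togo(f2w(.105,-.06,.27),-np.pi/4);print(st()[0]['joints'])"
```

```text
t 1.1 fix [-50.4 248.  261.4] F [0.5 1.  0.4] w 0.176
  shift frac [-1.553  1.697 -0.055] turn frac [0.006 0.013 3.987]
[-0.76711261  0.16269648  0.2330501   1.87606337 -0.04062815  1.11362737
  0.73580059]
```

Emit:
play_rows(rows=[[-0.22, 0.24, -0.01, 0, 0, 0.3, 1], [-0.27, 0.18, 0, 0, 0, 0.3, 1], [-0.3, 0.13, 0, 0, 0, 0.3, 1], [-0.32, 0.09, 0, 0, 0, 0.3, 1], [-0.33, 0.04, 0, 0, 0, 0.3, 1]])

```text
clock: 1.6
position: [0.3941, -0.0145, 0.2631]
ee_rot: [3.04, 0.77, -0.007]
force: [-0.1, -1.5, 0.2]
width: 0.004
```

```bash
python3 -c "
from h import *
togo(f2w(.105,-.06,.27),-np.pi/4);print(st()[0]['joints'])"
```

```text
t 1.6 fix [-96.2  25.5 263.1] F [-0.1 -1.5  0.2] w 0.004
  shift frac [ 0.96   1.096 -0.046] turn frac [0.015 0.004 2.469]
[-0.55935853 -0.00841301  0.46057498  2.05467975  0.01136142  1.09799688
  0.39185999]
```

Emit:
play_rows(rows=[[0, 0, -0.05, 0, 0, 0.3, 1], [0, 0, -0.05, 0, 0, 0.3, 1], [0, 0, 0, 0, 0, 0.3, 1], [0, 0, 0, 0, 0, 0.3, 1], [0, 0, 0, 0, 0, 0.3, 1]])

```text
clock: 2.1
position: [0.3871, -0.0211, 0.2776]
ee_rot: [3.111, -0.394, -0.01]
force: [0.8, 0.7, 0.5]
width: 0.007
```

Emit:
play_rows(rows=[[0, 0, 0, 0, 0, 0.3, 1], [0, 0, 0, 0, 0, 0.3, 1], [0, 0, 0, 0, 0, 0.3, 1], [0, 0, 0, 0, 0, 0.1, 1]])

```text
clock: 2.5
position: [0.3859, -0.0214, 0.2768]
ee_rot: [2.912, -1.159, -0.01]
force: [0.9, -0.5, 0.5]
width: 0.007
```

```bash
python3 -c "
from h import *
togo(f2w(.105,-.06,.27),-np.pi/4);print(st()[0]['joints'])"
```

```text
t 2.5 fix [-104.7   19.   276.8] F [ 0.9 -0.5  0.5] w 0.007
  shift frac [ 1.349 -0.642  0.035] turn frac [ 0.019  0.006 -0.037]
[-0.52580844 -0.03298637  0.43417121  2.04019262  0.01964555  1.14044741
 -0.85752402]
```

Emit:
play_rows(rows=[[0.27, -0.13, 0, 0.01, 0, -0.02, 1], [0.27, -0.13, 0, 0.01, 0, -0.01, 1], [0.27, -0.13, 0, 0, 0, 0, 1], [0.27, -0.13, 0, 0, 0, 0, 1], [0.27, -0.13, 0, 0, 0, 0, 1]])

```text
clock: 3.0
position: [0.6026, -0.0864, 0.2746]
ee_rot: [-2.925, 1.13, 0.01]
force: [0.6, 1.4, 1.4]
width: 0.004
```

```bash
python3 -c "
from h import *
togo(f2w(.105,-.062,.066),-np.pi/4);print(st()[0]['joints'])
cv2.imwrite('pics/t1.png',get_image('top'));cv2.imwrite('pics/s1.png',get_image('scene')[150:350,200:440])"
```

```text
t 3.0 fix [108.7 -56.1 274.6] F [0.6 1.4 1.4] w 0.004
  shift frac [0.022 0.05  1.39 ] turn frac [-0.006  0.016  0.003]
[-0.31605602  0.40187347  0.54486676  1.57235872 -0.22378944  1.23393099
 -0.4684433 ]
```

View pics/t1.png

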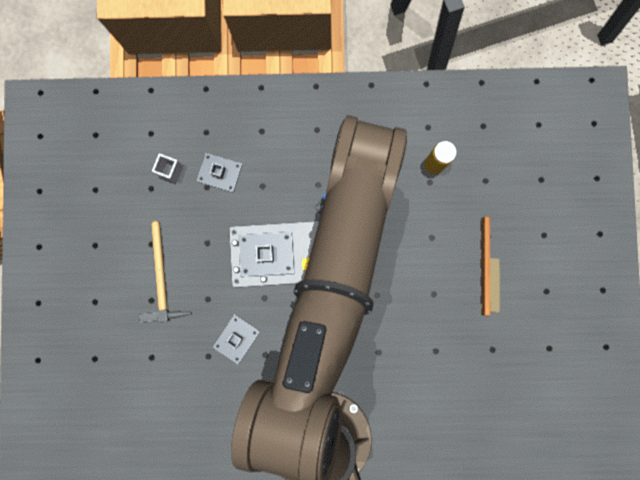

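The arm covers the clamp in the top view, with only the stop's edge at about (305,262) and a bit of strap at (323,197) still showing. I'll check the forearm's height above the lever in the scene view.

```bash
python3 -c "
from h import *
im=get_image('scene');cv2.imwrite('pics/s2.png',cv2.resize(im[0:350,180:500],None,fx=1.7,fy=1.7))"
```

```text
(no output)
```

View pics/s2.png

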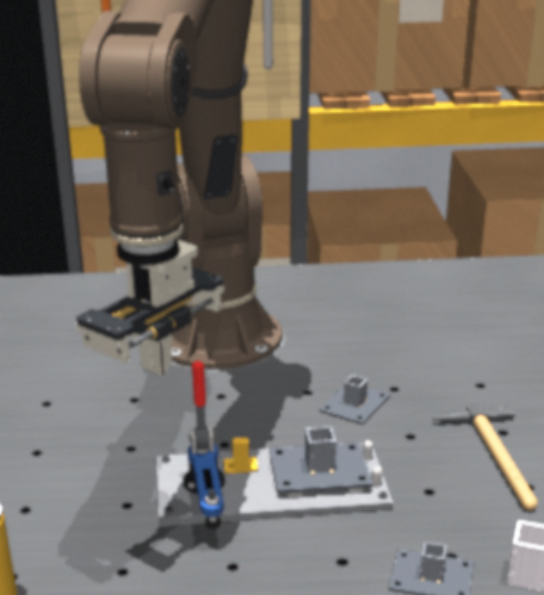

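The lever at (198,385) in the crop stands clear of the gripper, and the forearm is far above it. I'll descend beside the strap.

Emit:
play_rows(rows=[[0.02, 0.05, 0.28, 0, 0.01, 0, 1], [0, 0, 0.28, 0, 0, 0, 1], [0, 0, 0.28, 0, 0, 0, 1], [0, 0, 0.28, 0, 0, 0, 1], [0, 0, 0.2, 0, 0, 0, 1]])

```text
clock: 3.65
position: [0.5993, -0.0935, 0.0746]
ee_rot: [-2.925, 1.133, -0.009]
force: [0.9, 0.4, 0.3]
width: 0.006
```

```bash
python3 -c "
from h import *
togo(f2w(.105,-.062,.064),-np.pi/4)"
```

```text
t 3.65 fix [105.1 -63.   74.6] F [0.9 0.4 0.3] w 0.006
  shift frac [-0.006 -0.004  0.071] turn frac [-0.014 -0.007 -0.   ]
```

```bash
cat >> h.py <<'E'
def path(sig, off=.036, r=.105, z=.063, now=None):
    o,R,p=st(); prev=p; rows=[]
    for s in sig:
        q=f2w(r*np.sin(s)+off*np.cos(s), r*np.cos(s)-off*np.sin(s), z)
        rows.append(np.round(R.T@(q-prev)/.15,3).tolist());prev=q
    print(rows)
E
python3 -c "
from h import *
path([1.7,1.54,1.42,1.3,1.2])"
```

```text
[[-0.092, -0.038, 0.078], [-0.047, -0.109, 0.001], [-0.046, -0.076, 0.0], [-0.055, -0.07, 0.0], [-0.052, -0.053, 0.0]]
```

Emit:
play_rows(rows=[[-0.05, -0.02, 0.08, -0.01, -0.01, 0, 1], [-0.04, -0.02, 0, 0, 0, 0, 1], [-0.05, -0.11, 0, 0, 0, 0, 1], [-0.05, -0.08, 0, 0, 0, 0, 1], [-0.05, -0.07, 0, 0, 0, 0, 1]])

```text
clock: 4.15
position: [0.5985, -0.0342, 0.0638]
ee_rot: [-2.927, 1.139, 0.008]
force: [-1.2, -3.4, 0.7]
width: 0.007
```

```bash
python3 -c "
from h import *
togo(f2w(.105,-.036,.063),-np.pi/4)
im=get_image('scene');cv2.imwrite('pics/s3.png',cv2.resize(im[150:350,220:440],None,fx=3,fy=3))
path([1.3,1.2,1.1,1.0,.9])"
```

```text
t 4.15 fix [107.1  -3.7  63.8] F [-1.2 -3.4  0.7] w 0.007
  shift frac [0.143 0.162 0.005] turn frac [ 0.003  0.01  -0.007]
[[0.044, 0.016, 0.004], [-0.052, -0.053, 0.0], [-0.057, -0.047, 0.0], [-0.061, -0.041, 0.0], [-0.065, -0.035, 0.0]]
```

View pics/s3.png

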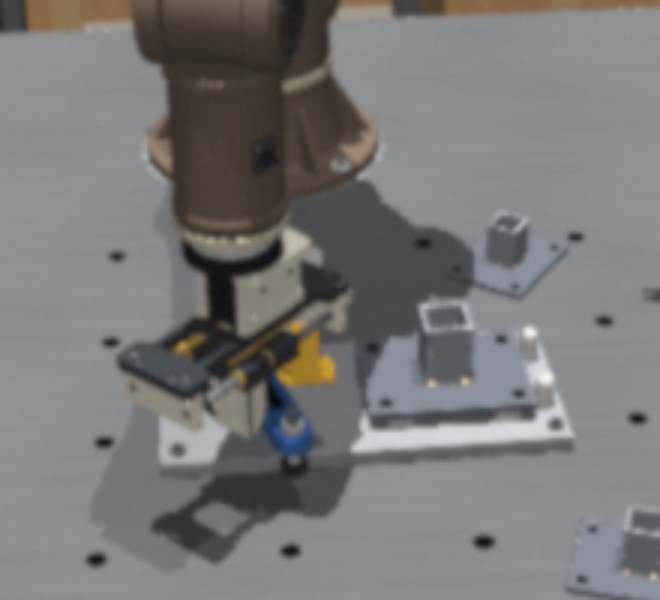

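The strap (nose nut at about (293,418) in the crop) is moving with the fingers at roughly 3 N, as expected. I'll continue the arc.

Emit:
play_rows(rows=[[-0.06, -0.08, 0, 0, 0, 0, 1], [-0.06, -0.04, 0, 0, 0, 0, 1], [-0.07, -0.04, 0, 0, 0, 0, 1], [-0.07, -0.03, 0, 0, 0, 0, 1], [-0.07, -0.025, 0, 0, 0, 0, 1]])

```text
clock: 4.7
position: [0.5856, 0.0278, 0.0678]
ee_rot: [-2.926, 1.135, -0.003]
force: [0.2, -3.0, 2.4]
width: 0.006
```

```bash
python3 -c "
from h import *
togo(f2w(.105,-.036,.063),-np.pi/4);f=w2f(st()[2]);print(np.arctan2(*f)-.33,np.hypot(*f))
path([.8,.7,.6,.5,.4,.3,.2,.1,0])"
```

```text
t 4.7 fix [97.1 58.7 67.8] F [ 0.2 -3.   2.4] w 0.006
  shift frac [0.484 0.409 0.03 ] turn frac [-0.008 -0.    -0.003]
0.6968113937196427 0.11349809533261024
[[0.069, 0.038, 0.032], [-0.071, -0.021, 0.0], [-0.073, -0.014, 0.0], [-0.074, -0.007, 0.0], [-0.074, 0.0, -0.0], [-0.074, 0.008, -0.0], [-0.072, 0.015, -0.0], [-0.071, 0.022, -0.0], [-0.068, 0.029, -0.0]]
```

Emit:
play_rows(rows=[[-0.07, 0.0, 0.03, 0, 0, 0, 1], [-0.07, 0.0, 0.01, 0, 0, 0, 1], [-0.07, 0.005, 0, 0, 0, 0, 1], [-0.06, 0.01, 0, 0, 0, 0, 1]])

```text
clock: 5.1
position: [0.555, 0.0562, 0.0636]
ee_rot: [-2.923, 1.133, -0.013]
force: [1.6, -2.8, 2.3]
width: 0.003
```

```bash
python3 -c "
from h import *
togo(f2w(.105,-.036,.063),-np.pi/4);f=w2f(st()[2]);print(np.arctan2(*f)-.33,np.hypot(*f))
im=get_image('scene');cv2.imwrite('pics/s4.png',cv2.resize(im[200:330,260:420],None,fx=4.6,fy=4.6))
path([.4,.3,.2,.1,0])"
```

```text
t 5.1 fix [67.8 88.6 63.6] F [ 1.6 -2.8  2.3] w 0.003
  shift frac [0.763 0.411 0.004] turn frac [-0.018 -0.01  -0.002]
0.3234809257926374 0.11155982024681013
[[0.07, -0.003, 0.003], [-0.074, 0.008, -0.0], [-0.072, 0.015, -0.0], [-0.071, 0.022, -0.0], [-0.068, 0.029, -0.0]]
```

View pics/s4.png

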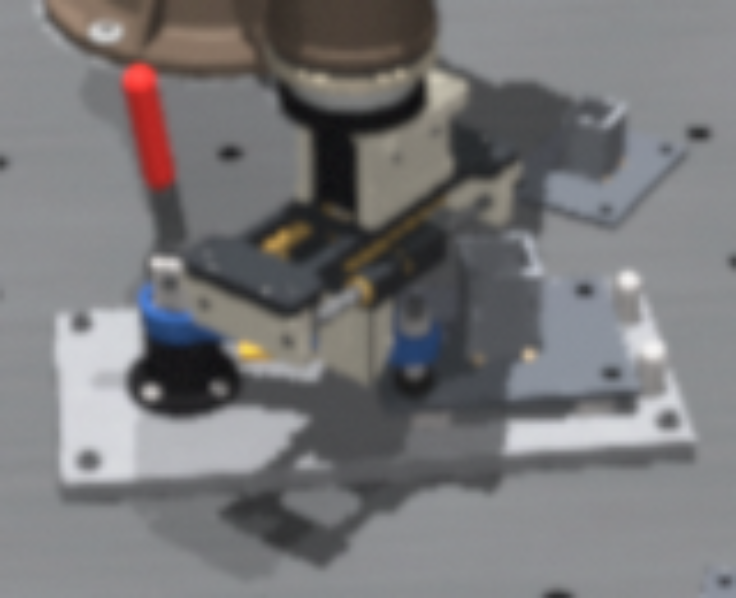

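The strap foot is now over the plate's near corner and everything is clear. I'll make the last stretch to the stop in small steps while watching the force.

Emit:
play_rows(rows=[[-0.06, 0.01, 0, 0, 0, 0, 1], [-0.055, 0.013, 0, 0, 0, 0, 1], [-0.05, 0.015, 0, 0, 0, 0, 1]])

```text
clock: 5.45
position: [0.5306, 0.0704, 0.0634]
ee_rot: [-2.922, 1.132, -0.012]
force: [1.7, -1.2, 1.6]
width: 0.008
```

```bash
python3 -c "
from h import *
togo(f2w(.036,.105,.063),-np.pi/4);f=w2f(st()[2]);print(np.arctan2(*f)-.33,np.hypot(*f))"
```

```text
t 5.45 fix [ 44.2 103.9  63.4] F [ 1.7 -1.2  1.6] w 0.008
  shift frac [-0.044  0.033  0.002] turn frac [-0.019 -0.009 -0.001]
0.07204458249351398 0.11285950126690483
```

Emit:
play_rows(rows=[[-0.028, 0.025, 0, 0, 0, 0, 1], [-0.025, 0.025, 0, 0, 0, 0, 1]])

```text
clock: 5.65
position: [0.5193, 0.0719, 0.0635]
ee_rot: [-2.921, 1.13, -0.013]
force: [11.8, 0.8, 0.6]
width: 0.008
```

Emit:
play_rows(rows=[[-0.02, 0.02, 0, 0, 0, 0, 1]])

```text
clock: 5.75
position: [0.5184, 0.0721, 0.0645]
ee_rot: [-2.918, 1.129, -0.024]
force: [14.7, -0.6, 0.9]
width: 0.008
```

```bash
python3 -c "
from h import *
togo(f2w(.036,.105,.063),-np.pi/4)"
```

```text
t 5.75 fix [ 32.  106.2  64.5] F [14.7 -0.6  0.9] w 0.008
  shift frac [ 0.024 -0.013  0.011] turn frac [-0.034 -0.02   0.002]
```

It is firmly against the stop, with the force rising to about 15 N and no further motion. I'll back off, lift and check.

Emit:
play_rows(rows=[[0.1, -0.1, 0, 0, 0, 0, 1], [0.08, -0.08, 0, 0, 0, 0, 1], [0, 0, -0.3, 0, 0, 0, 1], [0, 0, -0.3, 0, 0, -0.3, 1], [0, 0, -0.3, 0, 0, -0.3, 1]])

```text
clock: 6.25
position: [0.5471, 0.0735, 0.1955]
ee_rot: [-3.068, 0.674, 0.003]
force: [1.1, 1.6, -0.1]
width: 0.004
```

Emit:
play_rows(rows=[[0, 0, -0.3, -0.02, 0, -0.3, 1], [0, 0, -0.2, 0, 0, -0.3, 1], [0, 0, 0, 0, 0, -0.3, 1], [0, 0, 0, 0, 0, -0.06, 1]])

```text
clock: 6.65
position: [0.5457, 0.0737, 0.2787]
ee_rot: [3.135, 0.084, -0.003]
force: [0.3, -0.5, -0.7]
width: 0.009
```

```bash
python3 -c "
from h import *
togo(f2w(0,.07,.27),0);print(st()[0]['joints'])
im=get_image('scene');cv2.imwrite('pics/s5.png',cv2.resize(im[200:330,260:420],None,fx=4.6,fy=4.6))
im=get_image('top');cv2.imwrite('pics/t5.png',cv2.resize(im[185:300,220:370],None,fx=4.6,fy=4.6))
"
```

```text
t 6.65 fix [ 59.4 106.4 278.7] F [ 0.3 -0.5 -0.7] w 0.009
  shift frac [-0.397  0.24   0.06 ] turn frac [0.012 0.005 0.014]
[-0.53569342  0.27810767  0.39097753  1.70069777 -0.10699153  1.18780245
 -0.06423631]
```

View pics/s5.png

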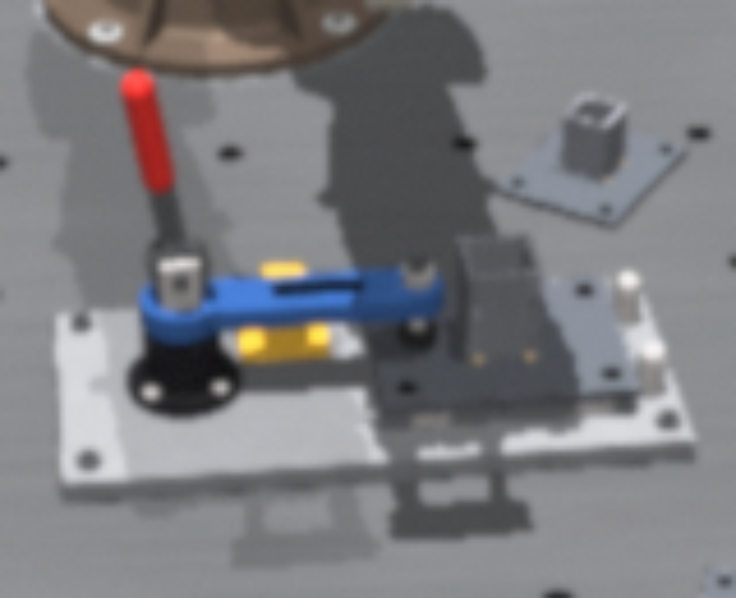

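View pics/t5.png

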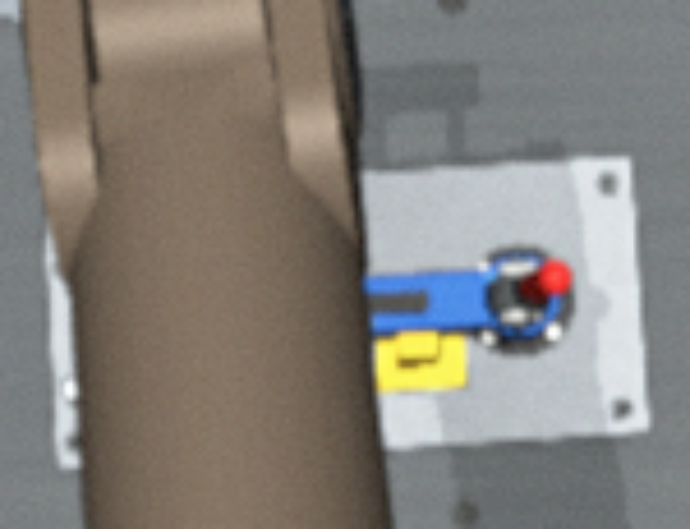

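The strap lies along the fixture with its side against the yellow stop (stop top at (283,270) in the crop). The foot is over the plate in front of the stub, and the lever leans away from the strap with its end at (138,82) in the scene crop. Next I'll measure the strap angle and lever end, then approach the lever.

```bash
cat >> h.py <<'E'
def lev(phis,d=.095,h=.0095,x=0.):
    o,R,p=st(); prev=p; rows=[]
    for s in phis:
        q=f2w(x,-d*np.sin(s)+.009*np.cos(s)+h,.096+d*np.cos(s)+.009*np.sin(s))
        rows.append(np.round(R.T@(q-prev)/.15,3).tolist());prev=q
    print(rows)
def blueang(im,z):
    k=mask(im,"blue");ys,xs=np.nonzero(k);s=(ys<268)&(ys>235)&(xs>285)&(xs<325)
    # edges: per-column top and bottom
    T=[];B=[]
    for c in range(300,320):
        r=ys[(xs==c)&s]
        if len(r)>4:T.append((c,r.min()));B.append((c,r.max()))
    for E in(T,B):
        l=cv2.fitLine(np.array(E,np.float32),cv2.DIST_HUBER,0,.01,.01).ravel()
        a=w2f(ray("top",l[2:]+l[:2]*10,z));b=w2f(ray("top",l[2:]-l[:2]*10,z));d=a-b;d*=np.sign(d[1]);print("edge mid",(a+b)/2*1e3,"ang",np.arctan2(d[0],d[1]))
E
python3 -c "
from h import *
im=get_image('top');blueang(im,.076)
X=tri((290,216.5),(340.2,245.2));print(X,w2f(X)*1e3)
togo(f2w(0,.045,.25),0);togo(f2w(0,.045,.19),0)"
```

```text
edge mid [11.93336866 54.27079758] ang 0.04056140427731248
edge mid [-14.73995489  55.33648655] ang -0.017194599967145476
[ 0.48944002 -0.05137642  0.21078765] [ -2.65649352 -15.84586172]
t 6.8 fix [ 59.3 106.2 277.8] F [-0.8  0.  -0.6] w 0.008
  shift frac [-0.395  0.407  0.189] turn frac [ 0.013  0.007 -0.   ]
t 6.8 fix [ 59.3 106.2 277.8] F [-0.8  0.  -0.6] w 0.008
  shift frac [-0.393  0.404  0.589] turn frac [ 0.013  0.007 -0.   ]
```

Emit:
play_rows(rows=[[-0.2, 0.2, 0.1, 0.01, 0, 0, 1], [-0.2, 0.2, 0.1, 0, 0, 0, 1], [0, 0, 0.2, 0, 0, 0, 1], [0, 0, 0.17, 0, 0, 0, 1]])

```text
clock: 7.2
position: [0.4857, 0.0094, 0.1904]
ee_rot: [3.14, 0.065, -0.004]
force: [0.7, 0.7, -0.2]
width: 0.005
```

```bash
python3 -c "
from h import *
togo(f2w(0,.045,.19),0);lev([.1,.2,.3,.4,.5,.6])
im=get_image('scene');cv2.imwrite('pics/s6.png',cv2.resize(im[170:330,240:420],None,fx=4,fy=4))"
```

```text
t 7.2 fix [ -3.6  45.  190.4] F [ 0.7  0.7 -0.2] w 0.005
  shift frac [0.024 0.    0.002] turn frac [ 0.001  0.005 -0.011]
[[0.025, 0.24, -0.007], [0.0, 0.063, 0.004], [0.0, 0.063, 0.01], [0.0, 0.062, 0.016], [0.0, 0.06, 0.022], [0.0, 0.057, 0.028]]
```

View pics/s6.png

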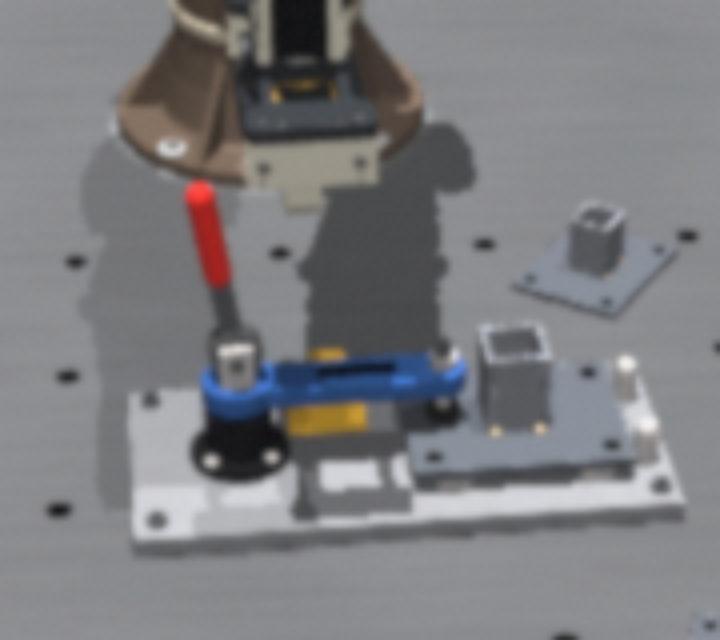

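The gripper is on the strap side of the lever, whose end is at (200,190) in the crop. The wide plate at (312,160) is the near end of the gripper body, which is offset in x and higher. I'll start pushing the lever over.

Emit:
play_rows(rows=[[0.025, 0.12, -0.003, 0, 0, -0.01, 1], [0, 0.12, -0.003, 0, 0, 0, 1], [0, 0.06, 0, 0, 0, 0, 1], [0, 0.06, 0.01, 0, 0, 0, 1]])

```text
clock: 7.65
position: [0.4866, -0.0422, 0.184]
ee_rot: [-3.14, -0.072, 0.027]
force: [-0.3, 5.4, 1.1]
width: 0.006
```

```bash
python3 -c "
from h import *
togo(f2w(0,.045,.19),0);lev([.3,.4,.5,.6,.7,.8])
im=get_image('scene');cv2.imwrite('pics/s7.png',cv2.resize(im[170:330,240:420],None,fx=4,fy=4))"
```

```text
t 7.65 fix [ -5.1  -6.5 184. ] F [-0.3  5.4  1.1] w 0.006
  shift frac [ 0.033 -0.343 -0.04 ] turn frac [-0.002  0.035 -0.001]
[[0.033, 0.023, -0.037], [0.0, 0.062, 0.016], [0.0, 0.06, 0.022], [0.001, 0.057, 0.028], [0.001, 0.054, 0.033], [0.001, 0.05, 0.039]]
```

View pics/s7.png

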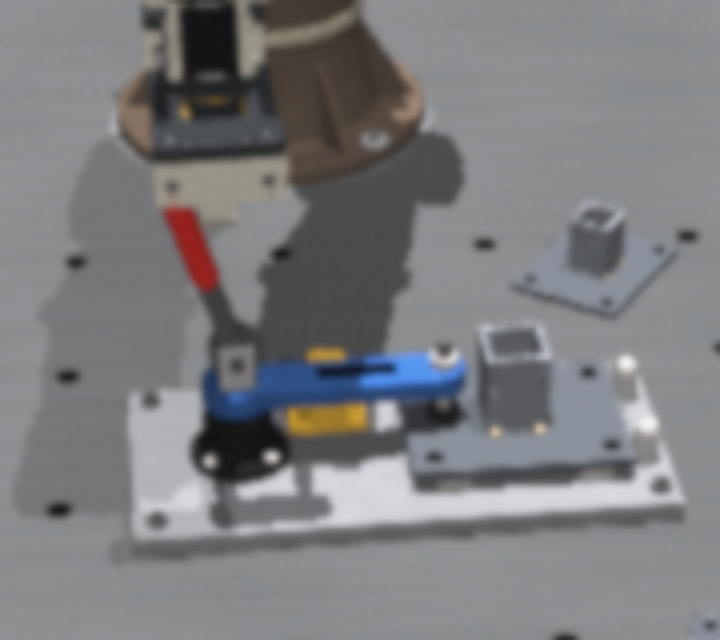

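Contact is at about 5.4 N and the lever is following, as expected. I'll continue along the arc.

Emit:
play_rows(rows=[[0.01, 0.07, 0.0, 0, 0.02, 0, 1], [0.01, 0.065, 0.01, 0, 0.01, 0, 1], [0, 0.06, 0.02, 0, 0, 0, 1], [0, 0.06, 0.028, 0, 0, 0, 1]])

```text
clock: 8.1
position: [0.4892, -0.0743, 0.1744]
ee_rot: [-3.133, -0.078, 0.013]
force: [-0.6, 5.7, 0.5]
width: 0.006
```

```bash
python3 -c "
from h import *
togo(f2w(0,.045,.19),0);lev([.6,.7,.8,.9,1.,1.1,1.2])"
```

```text
t 8.1 fix [ -4.  -38.7 174.4] F [-0.6  5.7  0.5] w 0.006
  shift frac [ 0.027 -0.559 -0.1  ] turn frac [-0.016  0.016  0.006]
[[0.026, -0.014, -0.034], [0.0, 0.054, 0.033], [0.0, 0.051, 0.038], [0.0, 0.047, 0.043], [0.0, 0.042, 0.048], [0.0, 0.037, 0.052], [0.0, 0.032, 0.055]]
```

Emit:
play_rows(rows=[[0.01, 0.06, 0.02, 0, 0.01, 0, 1], [0.01, 0.055, 0.03, 0, 0, 0, 1], [0, 0.05, 0.038, 0, 0, 0, 1], [0, 0.045, 0.043, 0, 0, 0, 1]])

```text
clock: 8.5
position: [0.4922, -0.1001, 0.154]
ee_rot: [-3.126, -0.083, 0.012]
force: [-1.0, 4.1, 3.7]
width: 0.001
```

```bash
python3 -c "
from h import *
togo(f2w(0,.045,.19),0);lev([.9,1.,1.1,1.2,1.3,1.4,1.5])
im=get_image('scene');cv2.imwrite('pics/s8.png',cv2.resize(im[170:330,240:420],None,fx=4,fy=4))"
```

```text
t 8.5 fix [ -2.2 -64.6 154. ] F [-1.   4.1  3.7] w 0.001
  shift frac [ 0.018 -0.734 -0.23 ] turn frac [-0.029  0.015  0.014]
[[0.014, -0.036, -0.054], [0.0, 0.042, 0.047], [0.0, 0.037, 0.051], [0.0, 0.032, 0.055], [0.0, 0.027, 0.058], [0.0, 0.021, 0.06], [0.0, 0.014, 0.062]]
```

View pics/s8.png

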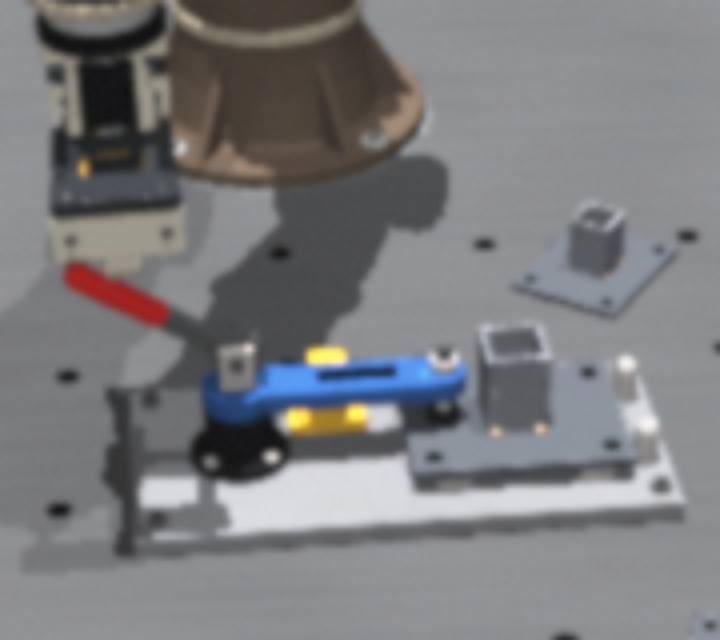

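The lever is about two thirds down, at φ ≈ 1.0, and the strap is unchanged at the stop. From here the push is mostly downward.

Emit:
play_rows(rows=[[0.01, 0.04, 0.05, -0.01, 0.01, 0, 1], [0, 0.035, 0.054, -0.01, 0, 0, 1], [0, 0.025, 0.057, 0, 0, 0, 1], [0, 0.015, 0.058, 0, 0, 0, 1]])

```text
clock: 8.95
position: [0.494, -0.1174, 0.1194]
ee_rot: [-3.136, -0.083, 0.005]
force: [-2.3, 0.4, 4.0]
width: 0.003
```

```bash
python3 -c "
from h import *
togo(f2w(0,.045,.19),0);lev([1.2,1.3,1.4,1.45,1.5])"
```

```text
t 8.95 fix [ -1.1 -82.  119.4] F [-2.3  0.4  4. ] w 0.003
  shift frac [ 0.012 -0.849 -0.467] turn frac [-0.009  0.007  0.013]
[[0.007, -0.042, -0.129], [0.0, 0.026, 0.058], [0.0, 0.02, 0.06], [0.0, 0.008, 0.031], [0.0, 0.006, 0.031]]
```

Emit:
play_rows(rows=[[0, 0.005, 0.03, 0, 0, 0, 1], [0, 0, 0.03, 0, 0, 0, 1]])

```text
clock: 9.15
position: [0.4951, -0.1188, 0.1128]
ee_rot: [-3.135, -0.082, 0.002]
force: [-26.2, 10.1, 94.1]
width: 0.004
```

Emit:
play_rows(rows=[[0, 0, 0.03, 0, 0, 0, 1]])

```text
clock: 9.25
position: [0.4953, -0.1188, 0.1126]
ee_rot: [-3.132, -0.08, -0.0]
force: [-31.2, 10.4, 97.7]
width: 0.006
```

The lever is hard on its end stop at 98 N, more than I meant but under the 120 N limit. I'll release straight up now.

Emit:
play_rows(rows=[[0, 0, -0.05, 0, 0, 0, 1], [0, 0, -0.25, 0, 0, 0, 1], [0, 0, -0.3, 0, 0, 0, 1], [0, 0.2, -0.3, 0, 0, 0, 1], [0, 0.3, -0.1, 0, 0, 0, 1]])

```text
clock: 9.75
position: [0.4997, -0.1909, 0.2632]
ee_rot: [-3.133, -0.091, -0.001]
force: [0.3, -0.4, -1.1]
width: 0.01
```

Emit:
play_rows(rows=[[0, 0.3, 0, 0, 0, 0, 1], [0, 0.3, 0, 0, 0, 0, 1], [0, 0.3, 0, 0, 0, 0, 1], [0, 0, 0, 0, 0, 0, 1]])

```text
clock: 10.15
position: [0.5083, -0.3406, 0.2662]
ee_rot: [3.137, 0.083, 0.014]
force: [0.3, -0.9, 1.0]
width: 0.005
```

```bash
python3 -c "
from h import *
togo(f2w(0,.045,.19),0)
im=get_image('scene');cv2.imwrite('pics/s9f.png',im);cv2.imwrite('pics/s9.png',cv2.resize(im[200:330,240:420],None,fx=4.4,fy=4.4))
im=get_image('top');cv2.imwrite('pics/t9f.png',im);cv2.imwrite('pics/t9.png',cv2.resize(im[185:300,220:380],None,fx=4.6,fy=4.6))
blueang(im,.071)
a=cv2.imread('pics/top0.png')[180:300,220:300];b=im[180:300,220:300];print('shift',cv2.phaseCorrelate(np.float32(a[:,:,1]),np.float32(b[:,:,1])))
"
```

```text
t 10.15 fix [   2.7 -305.6  266.2] F [ 0.3 -0.9  1. ] w 0.005
  shift frac [-0.008 -2.339  0.499] turn frac [ 0.008 -0.017  0.013]
edge mid [11.40943875 63.91001335] ang 0.00540762222380705
edge mid [-15.31144829  58.33682026] ang 0.024064515898266317
shift ((-0.08925663037331333, -0.023467646787786123), 0.7791583369175593)
```

View pics/s9.png

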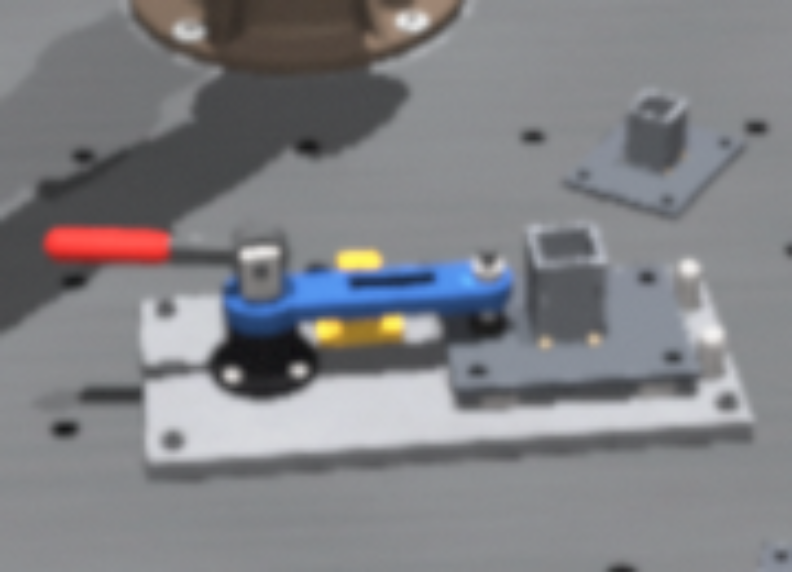

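View pics/t9.png

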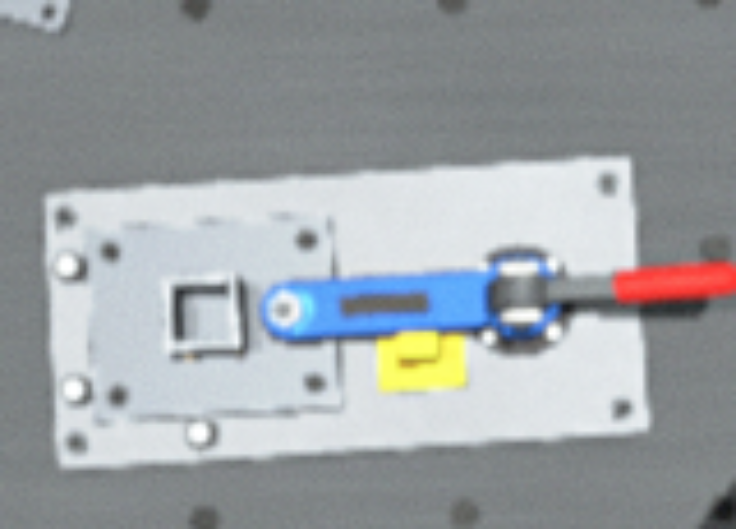

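View pics/s9f.png

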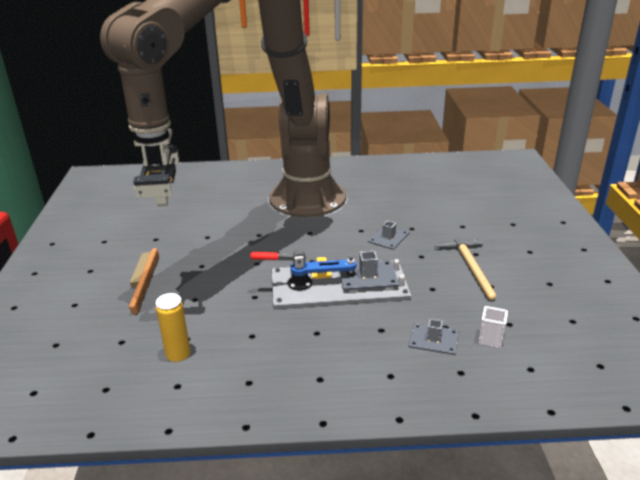

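The lever lies nearly level with its grip at (108,243) in the crop, the strap side is against the stop, and the foot is down on the plate. The plate sits at its pins and the tools are unmoved. I'll do one numeric check of strap angle, lever end height and bystanders.

```bash
python3 -c "
from h import *
n=w2f(ray('top',(281.7,252.4),.076));print('nut',n*1e3,np.arctan2(*n))
t=cv2.imread('pics/t9f.png');s=cv2.imread('pics/s9f.png')
out={}
for k,im,b in(('t',t,(340,235,60,30)),('s',s,(245,245,50,25))):
    x,y,w,h=b;m=mask(im,'red')[y:y+h,x:x+w];ys,xs=np.nonzero(m);xs=xs+x;ys=ys+y
    e=xs.max() if k=='t' else xs.min(); q=ys[abs(xs-e)<4].mean(); out[k]=(e+(.5 if k=='t' else -.5),q)
X=tri(out['s'],out['t']);f=w2f(X);print(out,'lever end fix',f*1e3,X[2],'phi',np.arctan2(-f[1],X[2]-.096),'dir off',np.arctan2(f[0],-f[1]))
a=cv2.imread('pics/top0.png')
for nm,(x,y,w,h) in dict(hammer=(130,210,70,120),brush=(465,205,50,120),can=(415,130,50,60),tube=(145,145,40,45),plate=(225,222,75,68)).items():
    A,B=[np.float32(i[y:y+h,x:x+w,1]) for i in(a,t)];print(nm,np.round(cv2.phaseCorrelate(A,B)[0],2),np.abs(A-B).mean())
"
```

```text
nut [ -1.88740784 129.20636929] -0.014606660761047035
{'t': (np.float64(379.5), np.float64(245.0909090909091)), 's': (np.float64(250.5), np.float64(255.47368421052633))} lever end fix [  -2.72312997 -116.77018406] 0.10785567494542277 phi 1.4696130690310552 dir off -0.023316195842378405
hammer [0.   0.02] 9.549167
brush [-11.14 -33.86] 30.474667
can [-0.    0.05] 8.339666
tube [0.   0.51] 9.155556
plate [ 0.46 -0.02] 14.57098
```

```bash
python3 -c "
from h import *
a=cv2.imread('pics/top0.png');t=cv2.imread('pics/t9f.png')
for c in((225,222,48,68),(248,235,28,30)):
    x,y,w,h=c;A,B=[np.float32(i[y:y+h,x:x+w,1]) for i in(a,t)];print(cv2.phaseCorrelate(A,B,cv2.createHanningWindow((w,h),cv2.CV_32F)))
s0=cv2.imread('pics/scene0.png');s=cv2.imread('pics/s9f.png');A,B=[np.float32(i[240:320,120:165,1]) for i in(s0,s)];print('brush',cv2.phaseCorrelate(A,B))
print(sign_off())"
```

```text
((-0.07453478757314258, -0.021526829966731498), 0.9362405058410432)
((-0.07678539906450332, 0.0344079643011419), 0.9420026751359304)
brush ((0.5110552516228175, -0.10035521773547629), 0.8761856604946984)
the job is handed in; nothing more can be done
None
```

The clamp is closed and I handed the job in at about 10 s. I pushed the strap round with the closed fingers until it sat against its stop, where the force rose to about 15 N with no further motion. Then I pushed the red lever down onto its end stop and moved the arm well clear.

What the last checks showed:
- **Strap:** about 0 rad from home. Separate readings ranged from -0.015 to +0.024 rad, which is the measuring noise. Its side is against the stop and the foot is down on the plate.
- **Lever:** about 1.47 rad, against the stated 1.45 rad for fully down.
- **Plate:** shifted less than 0.1 px between the first and last pictures. An earlier check gave 0.46 px, but its crop also took in the strap, which had moved.
- **Tools:** the hammer and can are unmoved, and the tube offcut read 0.5 px.
- **Brush:** the top-view comparison failed, probably from the arm or its shadow in the crop. The scene view shows it in place, to about 0.5 px.

**Higher force than intended:** the last press on the lever reached about 98 N straight down and about 103 N in total at the wrist, below the 120 N limit. The fingertips should have been the only contact. Its sideways part pushed the strap towards its stop, so it did not open the clamp.

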